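Clear the opener lever of the tip-waste box and hold its flap up

ROBOT

A 6-joint arm with a two-finger parallel gripper is mounted at the origin on the work surface. World frame = base frame: x ahead of the robot, y to its left, z up, the work surface at z = 0. Lengths are in mm, angles in degrees, forces in N, time in s.
With the tool pointing down it reaches from about 325 to 925 mm from the base axis. Payload 3.1 kg.
Tool frame: the origin (TCP) lies at the very end of the fingers, on their centre line; the grasp point (between the pads) lies grasp_offset behind it (grasp_offset is the distance from the TCP to the grasp point, in mm); z points along the fingers, x is the direction in which the jaws open and shut, and the axes are right-handed (so a half turn about z gives the same grasp; the last joint's range is limited). The gripper opens to 85 mm and grips with 20 to 120 N. Pads are 22 mm wide; open, the fingers measure 114 mm over their backs; the gripper's body (76 mm by 85 mm) begins 54 mm behind the grasp point. The pads swing forward as they close: fully open they stand 13 mm farther back than shut.
Start: joints at [-73.808, 12.427, 92.441, -0, 75.132, -6.429], TCP at [240.411, -576.924, 231.3] pointing down, gripper open.
Joint ranges: [-157.48, 157.48], [-44.54, 120.13], [17.64, 146.25], [-64.5, 244.5], [7.68, 150.69], [-147.95, 147.95]. Speed limits (degrees/s): [159.86, 159.86, 180, 180, 180, 180].

INTERFACE

Orientations are given as [roll, pitch, yaw] about the fixed x, y, z axes, in that order (R = Rz(yaw) Ry(pitch) Rx(roll)).
In Python, from station import * gives the robot as it stands. Calls block until the motion is done:
- goto(position, orientation): joint-space move of the TCP to a pose.
- move_l(position, attitude=None, speed=150): straight line of the TCP; attitude=None keeps the orientation; speed is the mean speed in mm/s.
- move_j(angles): joint-space move.
- grip(opening, squeeze=None): finger opening in mm; squeeze is the grip in N (None keeps the last); returns when the fingers have stopped.
- wait(seconds).
- solve_ik(position, orientation): joint angles nearest the present ones, or None.
- get_obs(): the state.
- get_image(name): name is "side" or "top"; returns the picture (384x512x3 uint8, red, green, blue); there is no depth.
- get_calibration(name): a dict with "fx", "fy", "cx", "cy" (pixels), "R" (3x3) and "t" (3): a world point X has camera coordinates R X + t. Camera axes: x right, y down, z forward; pixel columns grow to the right and rows downward; lengths in mm; the calibration is good to about 2 mm. A picture is of the moment at which its call begins. get_calibration takes no time and is no camera call.
A pose or a line that the arm cannot do raises Unreachable and nothing moves.
- sign_off(): hands the job in, once; it reports no verdict.
Trained networks look in the newest picture that a camera, given by its name, has taken for a name from the list of things; names that differ only in an ending like _2 or _b are one class to them, and where a whole thing is asked for, a point or a joint stands for the part that bears it (a point fixed in the world has none). Each returns a list of dicts, best first, with "score" (0 to 1); they miss things now and then, are a little off and sometimes report something else, mostly with a low value. They report only what shows in the picture. A call takes as long as a camera call. They do not tell look-alikes from the thing itself.
- spot_in(name, camera): "extent" ([centre column, centre row, width, height] in pixels, round what is visible of it).
- regions_of(name, camera): "region" (384x512 bool, what is visible of it) and "extent" ([centre column, centre row, width, height] in pixels, round what is visible of it).
The state is a dict: "t": time; "joint_pos": joint angles; "qvel": joint speeds; "effort": joint torques, N m; "tcp_pos": TCP position; "ee_rot": TCP orientation; "wrist_force": force on the tool from outside, world axes, zero at the start; "moment": the same for the moment, N m; "grip_width": finger opening in mm.
Only numpy, scipy, OpenCV 4.12 (cv2) and the standard library are available. Lean on these libraries where they do the work, as an engineer would, in place of code of your own. Each camera call takes 0.05 s, during which the arm holds its last target. There are 200 camera calls.

TASK

A shallow white tray stands under the long arm of the lever that opens the pipette-tip waste box. With the fingertips push the tray along the bench, without lifting or tipping it, until it is clear of the lever; then press the paddle at the lever's long end all the way down so that the heavy steel flap swings up, and finish while still holding it down. Do not pick anything up or touch the flap itself, and leave everything else on the bench where it stands.

Things in the scene. Friction and masses are not known exactly. Their poses are not given: they have to be found in the camera images.
- station: The waste box with its lever bracket, fixed to the bench. Origin on the bench top straight below the middle of the lever's paddle; its x axis runs level along the lever from the paddle (x = 0) to the fulcrum (x = 240 mm, 50 mm above the bench, between two 66 mm tall bracket cheeks, 58 mm over their outsides) and on to the box, a cream box 190 mm (x = 275 to 465) by 220 mm wide and 108 mm high, with the flap as its top. y points across the lever, z up.
- lever: Plain steel lever, bar 18 mm wide, 10 mm thick. Origin on its fulcrum. Long arm 240 mm, rising slightly to the paddle; short arm 80 mm, with a roller under the flap. Swings 0.22 rad: long end down to a stop, lifting the flap; let go, it returns. 6 to 9 N at the paddle start it, up to 13 N near the bottom, plus a brief kick of 15 to 20 N when the flap first moves; then it only presses on its stop.
- lever_pad (a point): Middle of the upper face of the paddle, a flat plate 50 mm (along the lever) by 44 mm wide and 10 mm thick at the free end of the long arm. At rest it is 81 mm above the bench; at the lower stop about 28 mm. The underside of the paddle at rest is 71 mm above the bench, that of the bar 65 mm at the paddle and 55 mm at x = 100 mm of the station.
- flap: Heavy plain steel flap on the box, 185 by 216 by 4 mm, about 0.8 kg. Origin on its hinge, at the box edge nearer the lever (x = 285 mm of the station, 112 mm high); its x axis points away from the hinge over the box. Flat when shut; with the lever fully down it stands 0.73 rad open (0.3 rad at most while the tray blocks the lever), free edge up.
- tray: Shallow open white plastic tray, 110 mm (its x) by 200 mm (its y) by 40 mm high, walls and floor 4 mm thick, about 0.4 kg, loose on the bench. Origin at the centre of its underside. It stands crosswise under the paddle, sticking out on both sides of the lever by 50 to 150 mm; while any of it is under the lever, the lever cannot go fully down. It slides easily when a fingertip set down inside it pushes an end wall outwards.
- rack: Bystander: low clear tube rack, 60 by 150 by 58 mm, beside the lever's fulcrum on the station's +y side. Origin: centre of underside.
- vial: Bystander: small capped glass vial, 28 mm in diameter, 59 mm high, beside the long arm on the station's -y side. Origin: centre of underside.
- bottle: Bystander: amber jar, 68 mm in diameter, 130 mm high, beside the fulcrum on the station's -y side. Origin: centre of underside.
- beaker: Bystander: glass beaker, 76 mm in diameter, 95 mm high, far right. Origin: centre of underside.
- tipbox: Bystander: box of pipette tips, 85 by 125 by 57 mm, far left. Origin: centre of underside.
- pipette: Bystander: pipette lying on the bench at the far left, 280 mm long. Origin on the underside, near its middle.
- timer: Bystander: flat white timer, 60 by 75 by 20 mm, right. Origin: centre of underside.
Things that resemble listed ones, but are neither listed nor needed, are in the scene too. What is shaped like the tray but black or red is not meant.

How it is judged (in metres and radians):
On the way, in this order (a step that is already met when the one before it is completed fails the run):
1. the tray has been pushed off to the side of the lever, or out beyond its end ((y of tray in the frame of station above 0.08 m or y of tray in the frame of station below -0.08 m or x of tray in the frame of station below -0.07 m)), for 0.1 s.
2. the fingers hold the paddle down and the flap is up (angle between flap's own z axis and vertical above 0.5 rad and contact force between the fingers and lever above 2 N), for 0.2 s.
At the end, for the whole second after the job is handed in: Fingers hold the paddle down (over 2 N, upper face below 36 mm, i.e. within 8 mm of the stop), flap more than 0.5 rad open; tray flat and still on the bench, not touching the lever, its centre over 80 mm to the side of the lever's line or over 70 mm out beyond the paddle's middle (all of step 2 and height (world z) of lever_pad below 0.036 m and contact force between tray and lever below 0.3 N and linear speed of tray below 0.02 m/s and angle between tray's own z axis and vertical below 0.05 rad and height (world z) of tray below 0.006 m and (y of tray in the frame of station above 0.08 m or y of tray in the frame of station below -0.08 m or x of tray in the frame of station below -0.07 m)); the arm keeps its last pose, push and grip.
It fails at once if the tray is lifted or tipped (height (world z) of tray above 0.02 m or angle between tray's own z axis and vertical above 0.25 rad).
It fails at once if the robot touches the flap (contact force between any of the fingers, the arm and flap above 1 N).
It fails at once if a bystander is moved by more than 30 mm (distance of any of rack, vial, bottle, beaker, tipbox, pipette, timer from where it was at the start of the episode above 0.03 m).
It also fails if it takes over 48 s, if anything falls off the work surface, if the arm or the gripper's body presses on something with over 40 N, if the wrist force passes 120 N, or if a joint passes its speed limit or range.

## Working session

There is one attempt and no reset: what is moved stays moved. The work goes in short steps, each a Python script; the robot and the scene stay as the last script left them, time stands still between calls to the robot, and variables do not carry over. Pictures are saved under pics/ and viewed, about 8 in all and at most 12, crops included, and the job is handed in when it is done.

```bash
mkdir -p pics; ls
python3 - <<'E'
from station import *
import cv2,numpy as np
for n in("side","top"):
    im=get_image(n); cv2.imwrite(f"pics/{n}0.png",cv2.resize(im[:,:,::-1],(768,576)))
    print(n,get_calibration(n))
    for k in("tray","lever","station","flap","vial","lever_pad","rack","bottle"):
        print(k,[(round(d["score"],2),np.round(d["extent"]).tolist()) for d in spot_in(k,n)])
o=get_obs();print(o["t"],o["tcp_pos"],o["ee_rot"],o["wrist_force"])
E
```

```text
pics
side {'fx': 422.6316317912027, 'fy': 422.6316317912027, 'cx': 255.80617440048457, 'cy': 187.24786293927949, 'R': array([[-0.95      , -0.31189586, -0.01486525],
       [-0.19160306,  0.61986931, -0.76095355],
       [ 0.24655277, -0.72005764, -0.64863605]]), 't': array([ 552.66731794,  205.07183225, 1186.98892532])}
tray [(0.96, [336.0, 197.0, 71.0, 46.0]), (0.64, [262.0, 172.0, 65.0, 45.0]), (0.59, [265.0, 240.0, 40.0, 65.0]), (0.52, [190.0, 268.0, 31.0, 52.0])]
lever [(0.59, [224.0, 223.0, 102.0, 13.0])]
station [(0.95, [183.0, 220.0, 182.0, 83.0])]
flap [(0.86, [133.0, 206.0, 86.0, 58.0])]
vial [(0.73, [221.0, 210.0, 17.0, 20.0])]
lever_pad [(0.92, [224.0, 222.0, 108.0, 13.0])]
rack [(0.65, [191.0, 269.0, 30.0, 53.0])]
bottle [(0.75, [207.0, 183.0, 22.0, 40.0])]
top {'fx': 446.081279510458, 'fy': 446.081279510458, 'cx': 254.03379229223705, 'cy': 193.08390241958762, 'R': array([[ 0.02713909, -0.99960071,  0.00786765],
       [-0.99510065, -0.02776377, -0.09488875],
       [ 0.0950693 , -0.00525391, -0.99545679]]), 't': array([ -40.33947873,  599.6698194 , 1740.99317626])}
tray [(0.84, [302.0, 188.0, 47.0, 54.0]), (0.75, [228.0, 214.0, 56.0, 40.0]), (0.67, [289.0, 256.0, 55.0, 58.0]), (0.53, [120.0, 233.0, 11.0, 61.0]), (0.32, [265.0, 151.0, 17.0, 20.0])]
lever [(0.97, [225.0, 180.0, 25.0, 78.0])]
station [(0.69, [209.0, 154.0, 64.0, 132.0]), (0.19, [358.0, 180.0, 20.0, 19.0])]
flap [(0.88, [211.0, 116.0, 64.0, 59.0])]
vial [(0.6, [243.0, 169.0, 8.0, 8.0])]
lever_pad [(0.57, [227.0, 181.0, 16.0, 79.0])]
rack [(0.85, [186.0, 172.0, 40.0, 24.0]), (0.68, [378.0, 242.0, 22.0, 21.0]), (0.49, [118.0, 230.0, 17.0, 70.0])]
bottle [(0.68, [266.0, 152.0, 18.0, 20.0])]
0.9 [ 240.4040772  -576.93462606  231.30749993] [-1.79999452e+02 -1.56156558e-03 -6.73834508e+01] [-0.49078752  0.58697596  0.18593212]
```

View pics/top0.png

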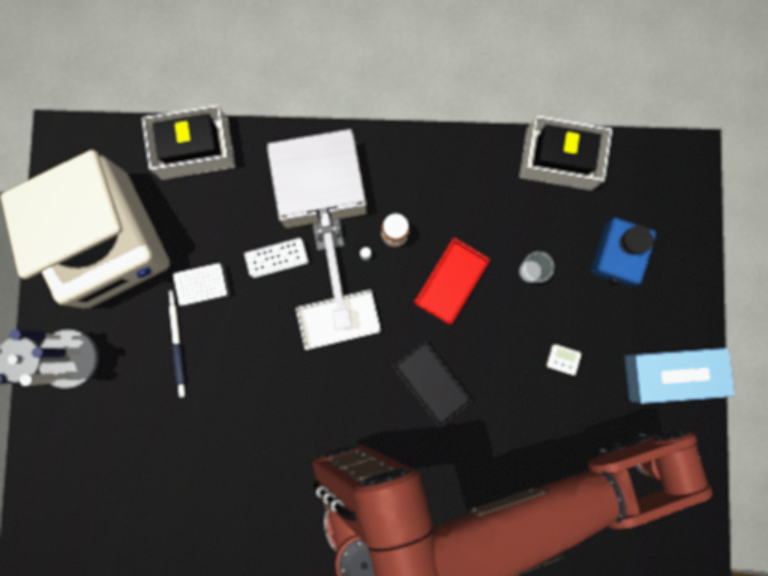

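View pics/side0.png

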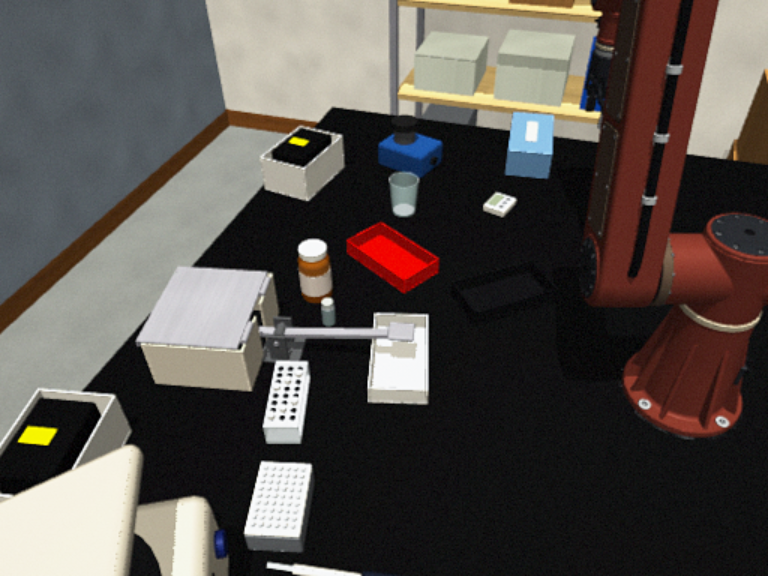

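The top view shows three tray shapes: white at (339,320), red at (452,281) and black at (433,382) (768-wide pixels). Only the white one is white and lies crosswise under the paddle at (343,316). I'll measure and confirm it in a crop.

```bash
cat > h.py <<'E'
from station import *
import cv2,numpy as np
def unproj(px,z,n):
    c=get_calibration(n);R=np.array(c["R"]);t=np.array(c["t"])
    d=R.T@np.array([(px[0]-c["cx"])/c["fx"],(px[1]-c["cy"])/c["fy"],1]);o=-R.T@t
    return o+d*(z-o[2])/d[2]
def proj(X,n):
    c=get_calibration(n);p=np.array(c["R"])@np.array(X,float)+c["t"]
    return np.array([p[0]/p[2]*c["fx"]+c["cx"],p[1]/p[2]*c["fy"]+c["cy"]])
def crop(im,x,y,w,h,s,f):cv2.imwrite(f,cv2.resize(im[y:y+h,x:x+w,::-1],None,fx=s,fy=s,interpolation=cv2.INTER_CUBIC))
E
python3 - <<'E'
from h import *
im=get_image("top"); crop(im,170,80,110,160,3.75,"pics/c1.png"); hi=im.copy()
for k in("tray","lever","flap"):
    for d in regions_of(k,"top")[:3]:
        m=d["region"].astype(np.uint8); c,s,a=r=cv2.minAreaRect(cv2.findNonZero(m))
        print(k,round(d["score"],2),np.round(d["extent"]),np.round(c,1),np.round(s,1),round(a,1))
        z=dict(tray=40,lever=75,flap=114)[k]
        b=cv2.boxPoints(r)
        print(np.array([unproj(p,z,"top")[:2] for p in b]).round(0).tolist(), unproj(c,z,"top")[:2].round(0))
im=get_image("side"); crop(im,90,160,210,130,3.75,"pics/c2.png")
for k in("tray","lever","flap"):
    for d in regions_of(k,"side")[:3]:
        c,s,a=r=cv2.minAreaRect(cv2.findNonZero(d["region"].astype(np.uint8)))
        z=dict(tray=40,lever=75,flap=114)[k]
        print("S",k,round(d["score"],2),np.array([unproj(p,z,"side")[:2] for p in cv2.boxPoints(r)]).round(0).tolist())
E
```

```text
tray 0.92 [304. 189.  47.  56.] [301.2 187.9] [28.  50.4] 31.0
[[565.0, -112.0], [740.0, -211.0], [685.0, -307.0], [511.0, -207.0]] [ 625. -209.]
tray 0.9 [227. 213.  55.  43.] [225.7 213.4] [29.2 51.5] 76.5
[[545.0, 198.0], [598.0, 3.0], [487.0, -27.0], [435.0, 167.0]] [516.  85.]
tray 0.56 [288. 258.  51.  58.] [288.2 255.6] [52.  28.5] 50.6
[[399.0, -55.0], [471.0, -140.0], [319.0, -271.0], [248.0, -187.0]] [ 359. -163.]
lever 0.61 [225. 180.  19.  75.] [221.1 179.5] [79.8 10.2] 78.7
[[794.0, 160.0], [803.0, 122.0], [499.0, 51.0], [491.0, 89.0]] [645. 105.]
flap 0.91 [211. 114.  65.  60.] [210.5 115. ] [48.5 56.3] 80.1
[[960.0, 277.0], [1004.0, 65.0], [818.0, 27.0], [774.0, 237.0]] [889. 152.]
S tray 0.77 [[740.0, -164.0], [735.0, -335.0], [503.0, -194.0], [524.0, -48.0]]
S tray 0.56 [[536.0, 233.0], [610.0, 12.0], [493.0, -21.0], [436.0, 204.0]]
S tray 0.56 [[483.0, -133.0], [289.0, -298.0], [240.0, -140.0], [420.0, 5.0]]
S lever 0.66 [[789.0, 140.0], [505.0, 52.0], [493.0, 94.0], [768.0, 180.0]]
S flap 0.71 [[955.0, 287.0], [1085.0, 85.0], [821.0, 28.0], [729.0, 234.0]]
```

View pics/c1.png

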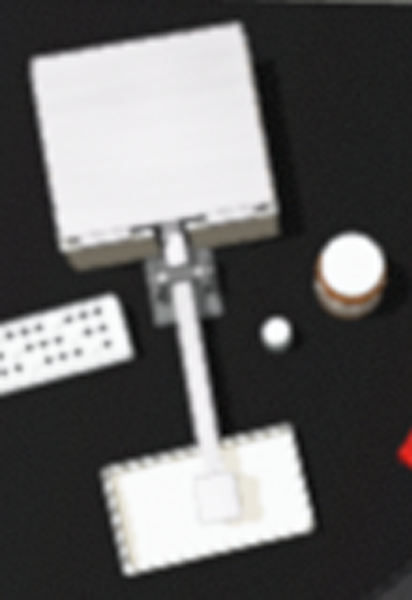

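View pics/c2.png

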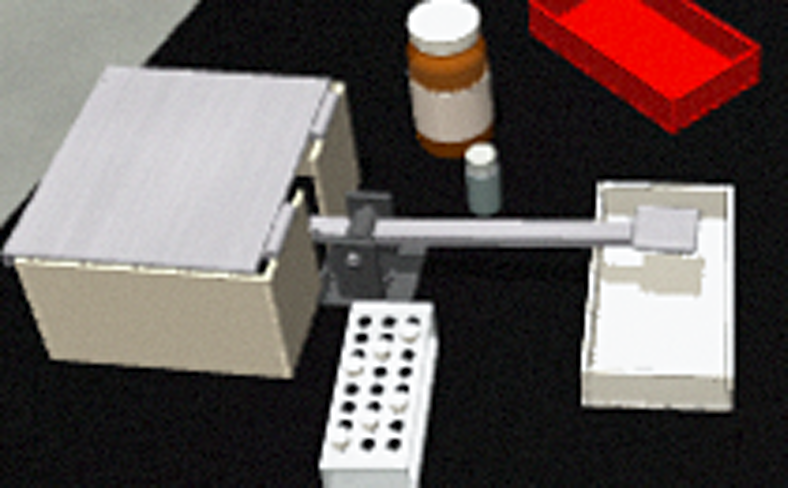

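The crops confirm the white tray is crosswise under the paddle: paddle at c1 (218,497) and c2 (667,230). It sticks out further on +y, where the bench is clear, so I'll push that way.

Run:
```python
from h import *
print("pad",unproj((170+218/3.75,80+497/3.75),81,"top"),unproj((90+667/3.75,160+230/3.75),81,"side"))
print("fulc",unproj((170+181/3.75,80+272/3.75),60,"top"))
yaw=15;c=np.array([515,88.]);u=np.array([-np.sin(np.radians(yaw)),np.cos(np.radians(yaw))])
A=[180,0,yaw]
P=lambda s,z:[*(c+u*s),z]
print(get_obs()["joint_pos"]); 
for s,z in((60,200),(60,12),(225,12),(205,200)): print(solve_ik(P(s,z),A))
goto([300,-250,300],A) if solve_ik([300,-250,300],A) is not None else print("no")
goto(P(60,250),A); grip(40)
move_l(P(60,120),speed=200); move_l(P(60,30),speed=80)
print(get_obs()["wrist_force"])
z=30
while z>9:
    z-=3; move_l(P(60,z),speed=40)
    o=get_obs(); print(z,o["tcp_pos"].round(1),o["wrist_force"].round(1))
    if o["wrist_force"][2]>4: break
print(o["t"])
im=get_image("side"); crop(im,160,110,200,150,3.75,"pics/c3.png")
```

```text
pad [517.9544546   73.62484442  81.        ] [516.65184488  84.55713503  81.        ]
fulc [753.59416849 121.13135226  60.        ]
[-7.38099002e+01  1.24272088e+01  9.24404149e+01  1.26143667e-03
  7.51317585e+01 -6.42839530e+00]
[ 8.55843665e+00  1.32736412e+00  1.08199377e+02 -2.54444375e-14
  7.04732590e+01 -6.44156335e+00]
[ 8.55843665e+00  1.72444212e+01  1.13717417e+02 -2.54444375e-14
  4.90381618e+01 -6.44156335e+00]
[ 2.64416936e+01  2.01155447e+01  1.09760205e+02 -2.54444375e-14
  5.01242506e+01  1.14416936e+01]
[ 2.43615777e+01  4.18439756e+00  1.05218814e+02 -2.54444375e-14
  7.05967883e+01  9.36157770e+00]
[-0.4395918   0.06169544 -0.30162055]
27 [499.5 146.   27.1] [-0.4 -0.  -0.2]
24 [499.2 145.9  23.7] [-0.1 -0.1 -0.2]
21 [499.2 145.9  20.7] [-0.4 -0.2  0.6]
18 [499.2 145.9  17.7] [-1.  -0.5  0.7]
15 [499.2 145.9  14.7] [-0.4 -0.1  0.6]
12 [499.2 145.9  11.7] [ 0.7  0.6 -0.3]
9 [499.2 145.9   8.7] [ 0.8 -0.4  0.9]
8.55
```

View pics/c3.png

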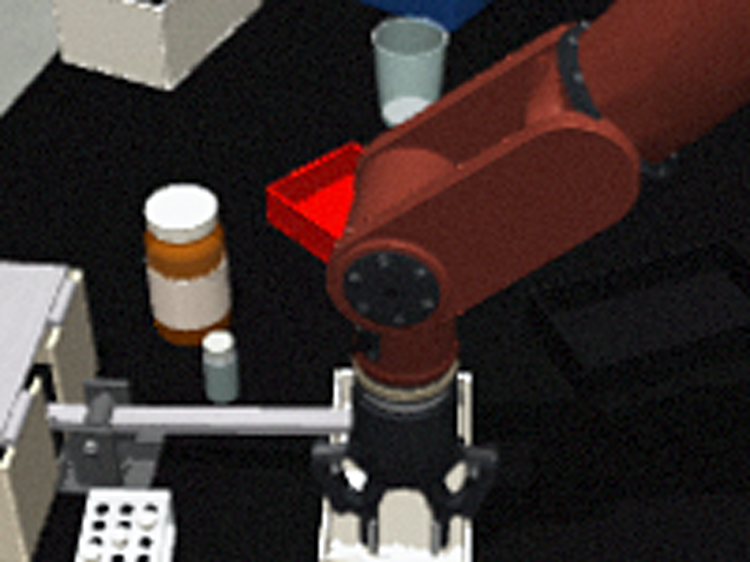

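The fingers are inside the tray on the +y side, with the tips at about (370,545) and (440,545) in the crop, clear of the lever. Now I push.

Run:
```python
from h import *
yaw=15;c=np.array([515,88.]);u=np.array([-np.sin(np.radians(yaw)),np.cos(np.radians(yaw))])
P=lambda s,z:[*(c+u*s),z]
for s in range(75,236,20):
    move_l(P(s,9),speed=70); o=get_obs(); f=o["wrist_force"]; print(s,o["tcp_pos"].round(0),f.round(1))
    if np.linalg.norm(f)>25: print("stop");break
wait(.3); move_l(P(s-10,9),speed=50); move_l(P(s-10,200),speed=150)
im=get_image("top"); crop(im,120,80,180,160,3.75,"pics/c4.png")
for d in regions_of("tray","top"):
    r=cv2.minAreaRect(cv2.findNonZero(d["region"].astype(np.uint8)))
    print(round(d["score"],2),np.array([unproj(p,40,"top")[:2] for p in cv2.boxPoints(r)]).round(0).tolist(), unproj(r[0],40,"top")[:2].round(0))
print(o["t"])
```

```text
75 [495. 161.   9.] [ 0.6  0.4 -0.1]
95 [490. 180.   9.] [ 0.1 -0.5 -0.1]
115 [485. 200.   9.] [ 0.9 -0.2 -0.4]
135 [480. 219.   9.] [-0.  -0.7  0.5]
155 [475. 238.   9.] [-0.8 -0.2 -0.1]
175 [469. 258.   9.] [0.  0.5 0. ]
195 [464. 277.   9.] [ 0.1  0.4 -0.8]
215 [459. 296.   9.] [ 0.5  0.4 -1.2]
235 [454. 316.   9.] [ 0.1  1.1 -0.4]
0.86 [[507.0, 336.0], [556.0, 147.0], [450.0, 118.0], [401.0, 307.0]] [478. 227.]
0.86 [[403.0, -54.0], [475.0, -144.0], [314.0, -273.0], [244.0, -183.0]] [ 358. -163.]
0.82 [[565.0, -110.0], [744.0, -212.0], [688.0, -310.0], [510.0, -208.0]] [ 626. -210.]
0.2 [[706.0, -390.0], [708.0, -469.0], [636.0, -470.0], [634.0, -391.0]] [ 671. -430.]
12.4333
```

View pics/c4.png

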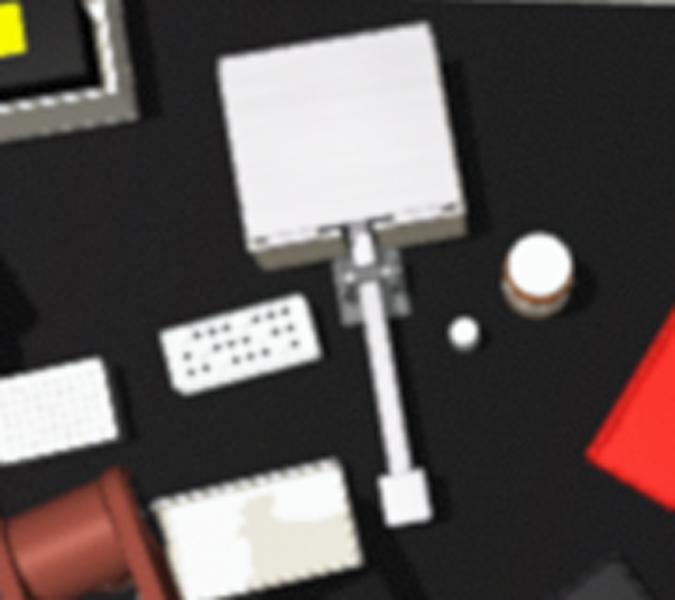

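The tray is now at about (478,227), yaw 15, with its near edge about 30 mm clear of the paddle at (405,497) in the crop. Next I close the fingers and press.

Run:
```python
from h import *
grip(0); p=[518,76]; A=[180,0,12]
goto(p+[180],A); move_l(p+[95],speed=120)
print(get_obs()["tcp_pos"],get_obs()["wrist_force"].round(1))
z=95
while z>16:
    z-=4 if z>32 else 2
    move_l(p+[z],speed=45); o=get_obs(); f=o["wrist_force"]
    print(z,o["tcp_pos"].round(1),f.round(1))
    if z<=40 and f[2]>22 or f[2]>60: break
wait(.3);o=get_obs();print(o["t"],o["tcp_pos"].round(1),o["wrist_force"].round(1))
im=get_image("side"); crop(im,60,110,210,160,3.75,"pics/c5.png")
```

```text
[518.71502359  76.3045286   95.68269865] [ 0.5 -1.2  0.3]
91 [518.3  76.   91.5] [-0.5  1.   0.1]
87 [517.7  75.9  86.7] [-1.5 -0.2 -0.3]
83 [517.6  76.   82.6] [-0.9  0.   0.6]
79 [518.7  76.   79.9] [-1.6 -0.   5.2]
75 [518.4  75.9  76.1] [-2.6  0.5  7.1]
71 [518.   75.9  72.1] [-3.1 -0.5  7.3]
67 [517.8  75.8  68. ] [-4.4 -0.3  7.7]
63 [517.5  75.7  64. ] [-4.6 -1.5  8.5]
59 [517.3  75.7  60. ] [-5.  -1.9  9.3]
55 [517.2  75.7  56. ] [-5.4 -0.8  9.7]
51 [517.2  75.7  52. ] [-6.5 -0.8 10.6]
47 [517.2  75.7  48. ] [-6.6 -0.8 10.7]
43 [517.2  75.7  44.1] [-5.7 -1.  10.9]
39 [517.4  75.7  40.2] [-5.3 -0.2 11.1]
35 [517.6  75.8  36.3] [-6.  -0.8 11.9]
31 [517.8  75.8  32.4] [-5.  -1.4 12.4]
29 [517.9  75.9  30.6] [-5.8 -1.1 12.3]
27 [518.1  75.9  28.6] [-5.2 -1.6 12.2]
25 [518.4  75.9  27.9] [-8.  -1.  19.2]
23 [518.6  75.9  27.5] [-12.5  -1.8  30.2]
22.175 [518.5  75.9  27.4] [-11.7  -0.8  30.1]
```

View pics/c5.png

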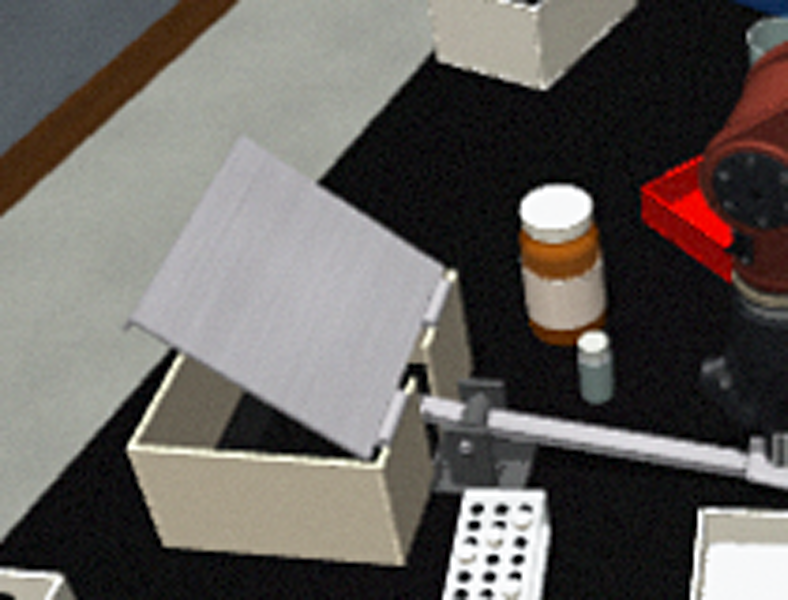

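The flap stands open at (290,300) in the crop. The lever is on its stop with TCP z at 27.4 and 30 N held, and the tray is clear with its corner at (700,510). I'm handing in.

```bash
python3 -c "
from station import *
print(sign_off())"
```

```text
the job is handed in; nothing more can be done
None
```

I pushed the white tray clear of the lever, pressed the paddle down to its stop, and handed the job in while still holding it there. The hand-in reports no verdict.

- **Tray:** I set the fingertips inside it and slid it about 140 mm to the station's +y side. After the push, the top camera put it at about (478, 227) mm. Its centre is roughly 155–160 mm from the lever's line, with about 30 mm between its near edge and the paddle. Wrist forces stayed around 1 N during the push.
- **Lever and flap:** With the fingers closed, the paddle went down to a fingertip height of 27.4 mm and met the stop with a steady push of about 30 N. The last side picture showed the flap wide open and the tray clear of the lever. I did not measure the flap's angle. The rack, vial and bottle looked undisturbed.
- **Disagreement:** The two cameras put the paddle about 11 mm apart in y (74 and 85 mm). I pressed at 76 mm, which is well inside its 44 mm width.

The clock stood at about 22 s at the last check before hand-in.

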